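Sort the conservator's demonstration table

TASK

Sort the things left lying in front of the robot: stand the two capped pigment jars upright in the wooden jar rack, one in each bay; lay the brush and the chisel flat in the steel tool tray, both along its length and side by side; and lay the piece of plaster leaf, relief up, flat in the foam-lined tray. Set each thing down rather than dropping it, and leave the plaster rosette and the empty glass where they are.

Things in the scene. Friction and masses are not known exactly. Their poses are not given: they have to be found in the camera images.
- jar_a: pigment jar of amber glass with a black screw cap, closed; round, 46 mm across and 70 mm tall (amber body to 46 mm up, 36 mm wide at its shoulder at 52 mm, cap 40 mm across from 52 to 70 mm), about 0.11 kg, loose, standing on the table; origin at the centre of its underside, z up. The two jars are alike and either may go in either bay
- jar_b: pigment jar of amber glass with a black screw cap, closed; round, 46 mm across and 70 mm tall (amber body to 46 mm up, 36 mm wide at its shoulder at 52 mm, cap 40 mm across from 52 to 70 mm), about 0.11 kg, loose, standing on the table; origin at the centre of its underside, z up. The two jars are alike and either may go in either bay
- brush: flat brush, 140 mm long, about 0.05 kg, loose; lies along its own x axis; origin at the middle of its length, on its underside (z up); starts on the table with x roughly away from the robot. Wooden handle 16 mm wide and 14 mm high from x = -70 to +20 mm, so the origin lies under the handle and can be gripped across y there; steel ferrule 34 mm wide and 14 mm high from +20 to +40 mm; pale bristles (stiff) 32 mm wide to +70 mm
- chisel: stone chisel, all bare steel, 140 mm long, about 0.15 kg, loose; lies along its own x axis; origin at the middle of its length, on its underside (z up); starts on the table with x roughly away from the robot. Bar 14 mm wide and 14 mm high from x = -70 to +40 mm, then a flared flat edge up to 24 mm wide; can be gripped across y at the origin
- leaf: broken piece of a plaster leaf ornament: white, 77 mm long (x, from -38 to +39 mm), 20 mm high at its edges with a ribbed leaf relief on its top (26 mm along the midrib); flat parallel sides 42 mm apart (y) from x = -38 to +12 mm, then narrowing in steps to a pointed tip at +x, about 0.09 kg, loose, flat on the table; origin at the centre of its underside, z up; it can be gripped across y at the origin
- jar_rack: jar rack: low open box of pale wood, fixed to the table, 86 mm (x) by 166 mm (y) outside, 22 mm high, walls 6 mm, floor 6 mm thick, with one 6 mm wall across the middle that makes two bays each 74 mm square; origin at the centre of its underside; the bays' centres lie at y = +40 and y = -40 mm in its frame
- tool_tray: tool tray: shallow open steel tray, fixed to the table, 130 mm (x) by 200 mm (y, its long way) outside, 14 mm high, walls 5 mm, floor 5 mm thick; origin at the centre of its underside; no divider
- foam_tray: foam-lined tray: square open white plastic tray, fixed to the table, 132 mm by 132 mm outside, 20 mm high, walls 5 mm, lined with flat grey foam (firm) whose top is 10 mm above the table; origin at the centre of its underside
- rosette: bystander: round white plaster rosette, whole, 110 mm across and 32 mm high, loose at one side of the work; origin at the centre of its underside; leave it alone
- glass: bystander: empty open clear glass, 70 mm across and 75 mm tall, loose at one side of the work; origin at the centre of its underside; leave it alone
Mind the look-alikes: they are no part of the job. Several things look just like the chisel: the one meant starts farthest to the robot's left.

How it is judged:
By the outcome, as a careful person would: the job done as asked, in the order asked, and still so for the second after the job is handed in, with the robot touching nothing.
It also fails if it takes over 120 s, if anything falls off the work surface, if the arm or the gripper's body presses on something with over 40 N, if the wrist force passes 120 N, or if a joint passes its speed limit or range.

ROBOT

A 6-joint arm with a two-finger parallel gripper is mounted at the origin on the work surface. World frame = base frame: x ahead of the robot, y to its left, z up, the work surface at z = 0. Lengths are in m, angles in rad, forces in N, time in s.
With the tool pointing down it reaches from about 0.275 to 0.825 m from the base axis. Payload 4.9 kg.
Tool frame: the origin (TCP) lies at the very end of the fingers, on their centre line; the grasp point (between the pads) lies 19 mm behind it; x points along the fingers, z is the direction in which the jaws open and shut, and the axes are right-handed (so a half turn about x gives the same grasp; the last joint's range is limited). The gripper opens to 85 mm and grips with 20 to 120 N. Pads are 22 mm wide; open, the fingers measure 114 mm over their backs; the gripper's body (76 mm by 85 mm) begins 54 mm behind the grasp point. The pads swing forward as they close: fully open they stand 13 mm farther back than shut.
Start: joints at [-1.436, 0.326, -0.193, 1.052, 0, 1.437], TCP at [0.146, -0.53, 0.231] pointing down, gripper open.
Joint ranges: [-2.65, 2.65], [-0.97, 1.79], [-1.3, 1.35], [-1.93, 2.1], [-1.47, 1.37], [-3.14, 3.14]. Speed limits (rad/s): [2.57, 2.57, 3.14, 3.14, 3.14, 3.14].

INTERFACE

Orientations are given as a 3x3 rotation matrix whose columns are the frame's x, y, z axes.
In Python, from station import r, vision gives the robot as it stands.
- The arm moves only by the tool arm_command, never from a script. Its argument "rows" is a list of rows, each a list of 2 entries, a list of its own where there are three numbers: the shift along the world's x, y, z in mm, then the turn, a rotation vector about the world's x, y, z in units of 5 degrees (1.0 is 5 degrees). In form: [[[tx, ty, tz], [wx, wy, wz]], ...]. A call has 1 to 10 rows; each row shifts and turns the pose as measured when the row begins; what a row does not reach is not made up. A row lasts 1/12 s, in which the tool goes at most 41.7 mm and 7.16 degrees, less where a joint would pass 70% of its speed; a pose out of reach is approached as far as the arm can. A call is refused whole if a number of a shift passes 41.7 or a number of a turn 1, either way. A call with a gripper value outside its range is refused whole. "grip" is the opening, from 0 (shut) to 1 (fully open), set as the call begins (left out, the last holds). The fingers move at their own pace and stop on an object; "force" is the grip in N (left out, the last holds). Time passes only in rows, so rows that do not move let the fingers close. It gives the time, the measured TCP pose, the force and the opening at its end, in the units of the state.
- r.observe(): the state, without advancing time (a new reading comes with each control period).
- vision.capture(name): name is "scene" or "top"; returns a dict with "image" (480x640x3 uint8, red, green, blue), "fov_y" (degrees; the focal length in pixels is half the picture's height over the tangent of half this angle, whatever the lens; pixels are square), "cx", "cy" (the principal point, pixels), "world_to_cam" (4x4, takes a point from world to camera coordinates). Camera axes: x right, y down, z forward; pixel columns grow to the right and rows downward; lengths in m; the calibration is good to about 2 mm. A picture is of the moment at which its call begins. There is no depth.
- r.hand_in(): hands the job in, once; it reports no verdict.
The state is a dict: "time_s": time; "qpos": joint angles; "qd": joint speeds; "tau": joint torques, N m; "tcp_pos": TCP position; "orientation": TCP orientation; "contact_force": force on the tool from outside, world axes, zero at the start; "wrist_torque": the same for the moment, N m; "width": finger opening in m.
Only numpy, scipy, OpenCV 4.12 (cv2) and the standard library are available. Lean on these libraries where they do the work, as an engineer would, in place of code of your own. Each camera call takes 0.05 s, during which the arm holds its last target. There are 200 camera calls.

## Working session

There is one attempt and no reset: what is moved stays moved. The work goes in short steps, Python scripts to look and compute and a tool call to move; the robot and the scene stay as the last step left them, time stands still between calls to the robot, and variables do not carry over. Pictures are saved under pics/ and viewed, about 12 in all and at most 16, crops included, and the job is handed in when it is done.

Besides the shell and the picture viewer there is one more tool, called after "Emit:" as name(argument=value, ...), one argument or row to a line, values as JSON. arm_command: Moves the arm, as the interface text tells. Its arguments: {"type":"object","properties":{"rows":{"type":"array","items":{"type":"array"}},"grip":{"type":"number"},"force":{"type":"number"}},"required":["rows"]}

```bash
mkdir -p pics; ls
cat > h.py <<'E'
import sys; sys.path.insert(0,'.')
import numpy as np, cv2
from station import r, vision
def cap(n,f=None):
    c=vision.capture(n); im=c["image"]
    if f: cv2.imwrite('pics/'+f,im[:,:,::-1])
    return c
def K(c):
    h,w=c["image"].shape[:2]; f=h/2/np.tan(np.radians(c["fov_y"])/2); return f
def ray(c,u,v,z):
    T=np.array(c["world_to_cam"]);R=T[:3,:3];o=-R.T@T[:3,3];f=K(c)
    d=R.T@np.array([(u-c["cx"])/f,(v-c["cy"])/f,1]); s=(z-o[2])/d[2]; return (o+s*d)
def proj(c,p):
    T=np.array(c["world_to_cam"]);q=T[:3,:3]@np.array(p)+T[:3,3];f=K(c)
    return np.array([q[0]/q[2]*f+c["cx"],q[1]/q[2]*f+c["cy"]])
def campos(c):
    T=np.array(c["world_to_cam"]); return -T[:3,:3].T@T[:3,3]
E
python3 - <<'E'
from h import *
for n in("top","scene"):
    c=cap(n,n+"1.png"); print(n,c["fov_y"],c["cx"],c["cy"],campos(c).round(3),np.array(c["world_to_cam"]).round(3).tolist(),[k for k in c])
s=r.observe(); print({k:np.round(v,3).tolist() for k,v in s.items()})
E
```

```text
pics
top 42.84422900474259 315.77885555334296 235.01130584498662 [ 0.179 -0.032  1.583] [[0.007, -1.0, 0.023, -0.07], [-0.986, -0.01, -0.166, 0.439], [0.166, -0.022, -0.986, 1.53], [0.0, 0.0, 0.0, 1.0]] ['image', 'fov_y', 'cx', 'cy', 'world_to_cam']
scene 47.91873753262377 309.7826870021883 247.57630845652474 [ 1.274 -0.885  1.094] [[0.711, 0.703, 0.01, -0.294], [0.474, -0.468, -0.746, -0.203], [-0.52, 0.535, -0.666, 1.864], [0.0, 0.0, 0.0, 1.0]] ['image', 'fov_y', 'cx', 'cy', 'world_to_cam']
{'time_s': 0.1, 'qpos': [-1.436, 0.327, -0.193, 1.052, 0.0, 1.437], 'qd': [0.002, -0.002, 0.002, 0.001, 0.002, -0.001], 'tau': [0.002, -44.424, 26.304, 0.008, -0.0, 0.0], 'tcp_pos': [0.146, -0.53, 0.231], 'orientation': [[-0.0, 0.964, 0.266], [0.002, 0.266, -0.964], [-1.0, 0.0, -0.002]], 'contact_force': [-0.126, 0.911, 0.387], 'wrist_torque': [-0.007, 0.014, -0.0], 'width': 0.086}
```

View pics/top1.png

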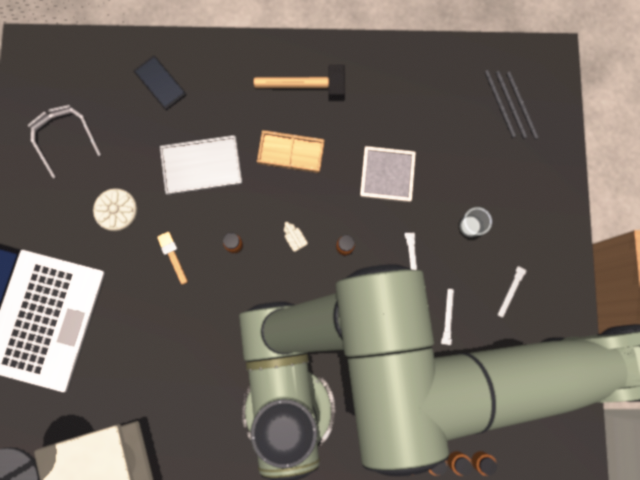

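View pics/scene1.png

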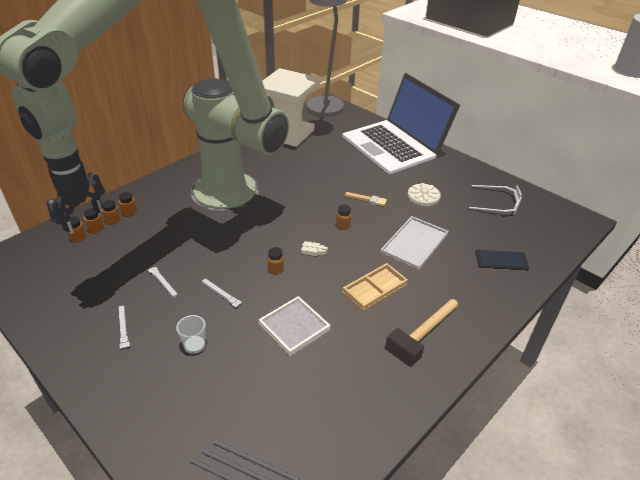

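Run:
```python
from h import *
t=cap("top"); s=cap("scene")
a=t["image"][125:295,145:435,::-1]; cv2.imwrite('pics/c1.png',cv2.resize(a,None,fx=2.7,fy=2.7,interpolation=cv2.INTER_CUBIC))
b=s["image"][180:360,200:450,::-1]; cv2.imwrite('pics/c2.png',cv2.resize(b,None,fx=3.2,fy=3.2,interpolation=cv2.INTER_CUBIC))
for n,c,z in(("top",t,.0),("scene",s,.0)):
    hsv=cv2.cvtColor(c["image"],cv2.COLOR_RGB2HSV)
    br=(hsv[...,2]>110).astype(np.uint8); am=((hsv[...,1]>120)&(hsv[...,2]>45)&(hsv[...,0]<20)).astype(np.uint8)
    for nm,m in(("bright",br),("amber",am)):
        for k in cv2.findContours(m,cv2.RETR_EXTERNAL,cv2.CHAIN_APPROX_NONE)[0]:
            A=cv2.contourArea(k)
            if A<40 or A>5000: continue
            (u,v),(w,h),an=cv2.minAreaRect(k); p=ray(c,u,v,.01)
            if abs(p[1])<.45 and .2<p[0]<.8: print(n,nm,A,np.round([u,v,w,h,an],1),p.round(3)[:2],cv2.boundingRect(k))
```

```text
top bright 415.5 [446.8 316.4  11.1  57.2   2.8] [ 0.236 -0.404] (440, 288, 14, 58)
top bright 545.5 [173.6 257.7  55.5  15.7  63.4] [0.381 0.299] (157, 231, 31, 54)
top bright 446.0 [292.9 234.7  31.7  18.4  59. ] [ 0.444 -0.008] (283, 221, 25, 31)
top bright 2652.0 [387.8 173.5  53.5  52.1   5.7] [ 0.612 -0.258] (360, 146, 56, 56)
top bright 3763.5 [200.  164.2  49.9  78.5  81.9] [0.631 0.241] (159, 135, 83, 60)
top bright 2111.5 [290.3 150.7  65.1  34.7   8.5] [0.671 0.002] (256, 130, 69, 42)
top amber 49.5 [342.8 249.5  17.    8.8  25. ] [ 0.407 -0.138] (336, 242, 17, 13)
top amber 64.5 [235.5 246.5  10.   17.8  49.8] [0.412 0.141] (226, 237, 16, 16)
top amber 42.0 [277.  135.   28.1   5.1   2.3] [0.714 0.038] (263, 132, 29, 7)
scene bright 274.5 [220.9 292.7  45.6   8.8  32.3] [ 0.388 -0.321] (202, 278, 41, 29)
scene bright 227.0 [163.5 281.1  38.9   8.6  46.3] [ 0.24  -0.407] (148, 266, 30, 32)
scene bright 291.5 [314.5 248.6  26.8  13.8   9.5] [ 0.442 -0.008] (301, 241, 28, 15)
scene bright 242.0 [365.5 197.1  42.3   9.2  15.6] [0.381 0.3  ] (345, 192, 43, 14)
scene amber 182.5 [275.5 264.5  15.   17.    0. ] [ 0.411 -0.138] (268, 256, 16, 18)
scene amber 164.5 [343. 221.  16.  14.  90.] [0.414 0.151] (336, 213, 15, 17)
```

View pics/c1.png

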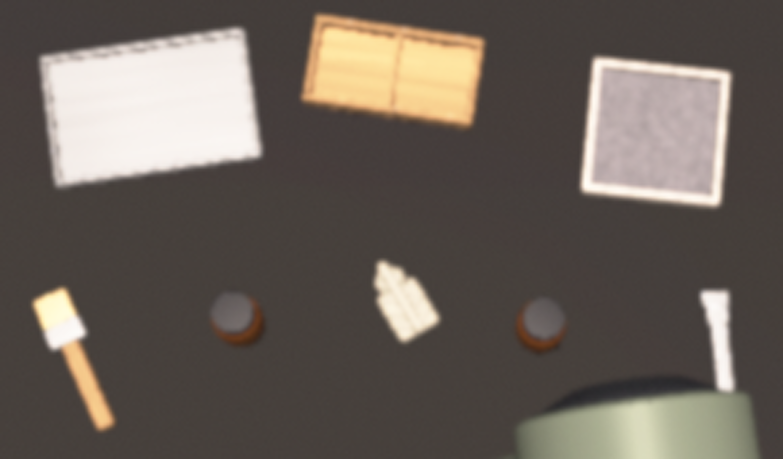

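View pics/c2.png

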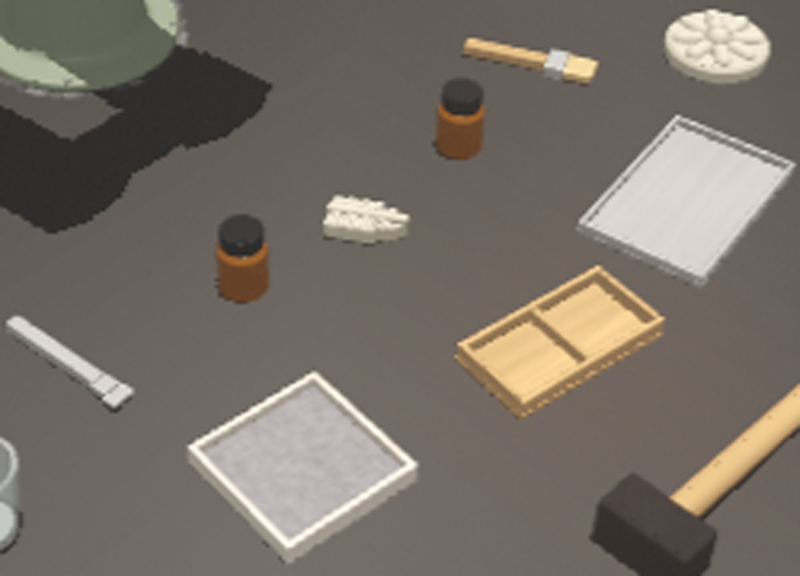

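Run:
```python
from h import *
t=cap("top"); s=cap("scene")
def c1(u,v,z): return ray(t,(u+.5)/2.7-.5+145,(v+.5)/2.7-.5+125,z)
def c2(u,v,z): return ray(s,(u+.5)/3.2-.5+200,(v+.5)/3.2-.5+180,z)
def quad(n,P,z,f=c1):
    q=np.array([f(u,v,z)[:2] for u,v in P]); L=[np.linalg.norm(q[i]-q[(i+1)%4]) for i in range(4)]
    d=q[0]-q[1]+q[3]-q[2]; print(n,'ctr',q.mean(0).round(4),'sides',np.round(L,3),'ang of y axis',np.degrees(np.arctan2(d[1],d[0])).round(1))
quad('rack',[(316,14),(485,38),(471,126),(302,102)],.022)
quad('tray',[(40,56),(243,28),(262,157),(57,187)],.014)
quad('foam',[(594,57),(731,71),(720,206),(582,193)],.02)
quad('rack2',[(664,320),(518,410) ,(457,347),(598,267)],.022,c2) # approx
quad('foam2',[(415,464),(289,548),(189,450),(314,374)],.02,c2)
for n,p,q in(('jarL',(235,313),(462,94)),('jarR',(545,318),(242,230))):
    print(n,'top',c1(*p,.07)[:2].round(4),'scene',c2(q[0],q[1]-0,.061)[:2].round(4))
def line(n,a,b,z,f): 
    A,B=f(*a,z)[:2],f(*b,z)[:2]; d=B-A; print(n,A.round(4),B.round(4),'mid',((A+B)/2).round(4),np.linalg.norm(d).round(3),np.degrees(np.arctan2(d[1],d[0])).round(1))
line('brush t',(105,428),(47,291),.012,c1); line('brush s',(466,45),(594,71),.01,c2)
line('chis s',(13,323),(122,393),.010,c2); line('chis t part',(728,388),(715,292),.012,c1)
line('leaf t',(422,331),(379,264),.02,c1); line('leaf s',(324,215),(407,223),.015,c2)
```

```text
rack ctr [0.6681 0.0017] sides [0.168 0.091 0.167 0.091] ang of y axis 82.4
tray ctr [0.63   0.2386] sides [0.2   0.133 0.2   0.134] ang of y axis 99.2
foam ctr [ 0.6099 -0.2566] sides [0.136 0.137 0.135 0.138] ang of y axis 85.0
rack2 ctr [ 0.6719 -0.0043] sides [0.172 0.086 0.167 0.084] ang of y axis 82.5
foam2 ctr [ 0.6119 -0.2581] sides [0.13  0.128 0.131 0.128] ang of y axis 85.1
jarL top [0.4177 0.1439] scene [0.4165 0.1486]
jarR top [ 0.4159 -0.143 ] scene [ 0.4114 -0.1377]
brush t [0.3153 0.2702] [0.4463 0.3312] mid [0.3808 0.3007] 0.145 24.9
brush s [0.3204 0.2658] [0.4446 0.327 ] mid [0.3825 0.2964] 0.138 26.2
chis s [ 0.3172 -0.3261] [ 0.4485 -0.3113] mid [ 0.3829 -0.3187] 0.132 6.4
chis t part [ 0.3588 -0.323 ] [ 0.4522 -0.3122] mid [ 0.4055 -0.3176] 0.094 6.6
leaf t [ 0.41   -0.0289] [0.4747 0.0131] mid [ 0.4423 -0.0079] 0.077 33.0
leaf s [ 0.4115 -0.0356] [0.474  0.0117] mid [ 0.4428 -0.0119] 0.078 37.1
```

Emit:
arm_command(
  rows=[
    [[20,30,0],[0,0,1]],
    [[20,30,0],[0,0,1]],
    [[20,30,0],[0,0,1]],
    [[20,30,0],[0,0,1]],
    [[20,30,0],[0,0,1]],
    [[20,30,0],[0,0,1]],
    [[20,30,0],[0,0,1]],
    [[20,30,0],[0,0,1]],
    [[20,30,0],[0,0,1]],
    [[20,30,0],[0,0,1]],
  ],
  grip=1,
  force=40,
)

```text
time_s: 1.13
tcp_pos: [0.3478, -0.2233, 0.2303]
orientation: [[0.004, 0.392, 0.92], [-0.004, 0.92, -0.392], [-1.0, -0.002, 0.005]]
contact_force: [1.7, 0.5, 0.2]
width: 0.0853
```

Emit:
arm_command(
  rows=[
    [[22,28,0],[0,0,1]],
    [[22,28,0],[0,0,1]],
    [[22,27,-10],[0,0,1]],
    [[0,0,-30],[0,0,0]],
    [[0,0,-30],[0,0,0]],
    [[0,0,-30],[0,0,0]],
    [[0,0,-30],[0,0,0]],
    [[0,0,-20],[0,0,0]],
    [[0,0,0],[0,0,0]],
  ],
)

```text
time_s: 1.88
tcp_pos: [0.4231, -0.1277, 0.0792]
orientation: [[0.019, 0.106, 0.994], [-0.007, 0.994, -0.106], [-1.0, -0.005, 0.019]]
contact_force: [-0.9, -0.2, 0.3]
width: 0.0855
```

Run:
```python
from h import *
s=cap("scene"); print(r.observe()["qpos"])
b=s["image"][170:310,190:390,::-1]; cv2.imwrite('pics/d1.png',cv2.resize(b,None,fx=3.5,fy=3.5,interpolation=cv2.INTER_CUBIC))
```

```text
[-0.46211686  0.29362865 -0.68976051  0.56658809  0.00248419  1.21538509]
```

View pics/d1.png

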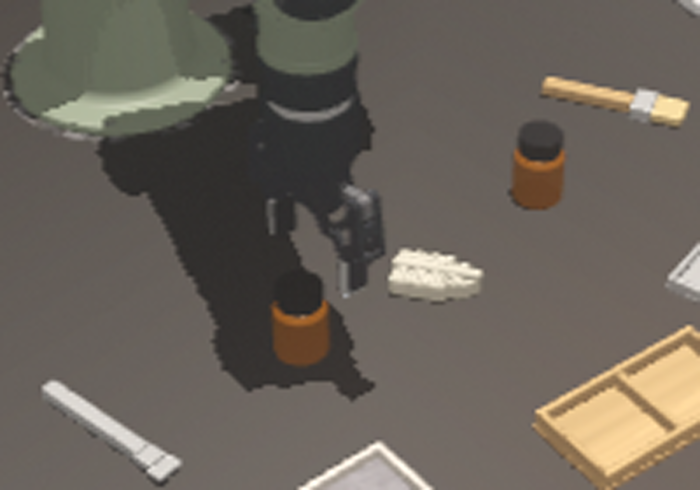

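Emit:
arm_command(
  rows=[
    [[-9,-12,0],[0.08,0.2,0]],
    [[0,0,0],[0,0,0]],
    [[0,0,-20],[0,0,0]],
    [[0,0,-20],[0,0,0]],
    [[0,0,-10],[0,0,0]],
    [[0,0,0],[0,0,0]],
  ],
)

```text
time_s: 2.43
tcp_pos: [0.4219, -0.1438, 0.0377]
orientation: [[0.016, 0.108, 0.994], [-0.006, 0.994, -0.108], [-1.0, -0.004, 0.017]]
contact_force: [-1.1, 1.1, 0.3]
width: 0.0854
```

Emit:
arm_command(
  rows=[
    [[-6,3,-12],[0,0,0]],
    [[-2,0,-4],[0,0,0]],
    [[0,0,0],[0,0,0]],
  ],
)

```text
time_s: 2.68
tcp_pos: [0.4176, -0.1423, 0.0253]
orientation: [[0.023, 0.108, 0.994], [-0.009, 0.994, -0.108], [-1.0, -0.006, 0.024]]
contact_force: [-0.3, -0.3, -0.5]
width: 0.0852
```

Emit:
arm_command(
  rows=[
    [[0,0,0],[0,0,0]],
    [[0,0,0],[0,0,0]],
    [[0,0,0],[0,0,0]],
    [[0,0,0],[0,0,0]],
    [[0,0,0],[0,0,0]],
    [[0,0,0],[0,0,0]],
  ],
  grip=0,
  force=40,
)

```text
time_s: 3.18
tcp_pos: [0.4211, -0.144, 0.0299]
orientation: [[0.029, 0.108, 0.994], [-0.012, 0.994, -0.108], [-1.0, -0.009, 0.03]]
contact_force: [-0.6, 0.4, -0.4]
width: 0.0443
```

Emit:
arm_command(
  rows=[
    [[0,0,30],[0,0.1,0]],
    [[0,0,30],[0,0.1,0]],
    [[20,10,20],[0.05,0.1,0]],
    [[35,15,0],[0.05,0.1,0]],
    [[35,15,0],[0.05,0.1,0]],
    [[35,15,0],[0,0.1,0]],
    [[35,15,0],[0,0.1,0]],
    [[35,15,0],[0,0.1,0]],
    [[30,12,0],[0,0.1,0]],
    [[10,5,0],[0,0.1,0]],
  ],
)

```text
time_s: 4.02
tcp_pos: [0.6603, -0.0352, 0.1135]
orientation: [[-0.066, 0.116, 0.991], [0.004, 0.993, -0.116], [-0.998, -0.004, -0.066]]
contact_force: [-0.2, -0.2, -0.8]
width: 0.0444
```

Emit:
arm_command(
  rows=[
    [[2,-2,0],[0.0,-0.4,0]],
    [[0,0,-10],[0,-0.35,0]],
    [[0,0,-15],[0,0,0]],
    [[0,0,0],[0,0,0]],
  ],
)

```text
time_s: 4.35
tcp_pos: [0.6675, -0.0336, 0.0848]
orientation: [[0.003, 0.11, 0.994], [0.004, 0.994, -0.11], [-1.0, 0.005, 0.003]]
contact_force: [-0.1, -0.1, -1.9]
width: 0.0441
```

Emit:
arm_command(
  rows=[
    [[-3,-6,-10],[0,0,0]],
    [[0,0,-15],[0,0,0]],
    [[0,0,-10],[0,0.02,0]],
    [[0,0,-5],[0,0.02,0]],
    [[0,0,0],[0,0,0]],
  ],
)

```text
time_s: 4.77
tcp_pos: [0.6639, -0.0396, 0.0439]
orientation: [[-0.003, 0.11, 0.994], [0.005, 0.994, -0.11], [-1.0, 0.005, -0.003]]
contact_force: [-0.1, -0.6, -0.1]
width: 0.0444
```

Run:
```python
from h import *
s=cap("scene"); o=r.observe(); print(o["qpos"],o["tcp_pos"])
b=s["image"][150:330,270:470,::-1]; cv2.imwrite('pics/d2.png',cv2.resize(b,None,fx=3.3,fy=3.3,interpolation=cv2.INTER_CUBIC))
```

```text
[-0.17243567  0.6981832  -0.08246518  0.79320643  0.00443519  1.50828229] [ 0.66413315 -0.03959423  0.04432432]
```

View pics/d2.png

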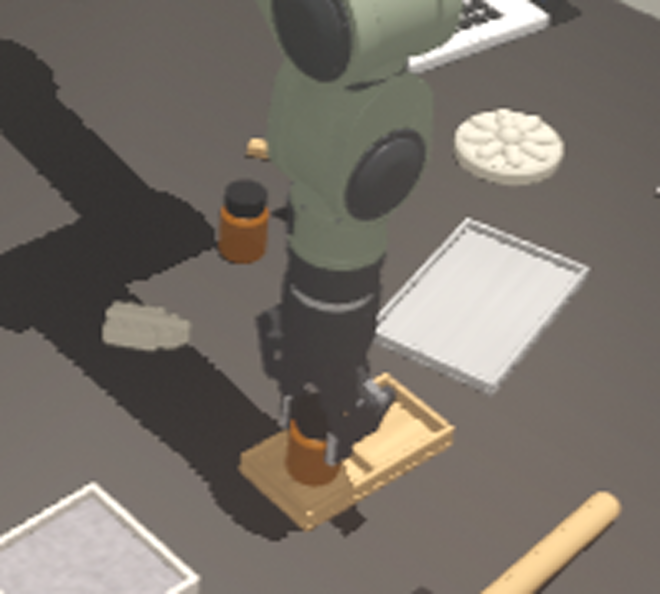

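Emit:
arm_command(
  rows=[
    [[0,0,-4],[0,0,0]],
    [[0,0,-3],[0,0,0]],
    [[0,0,-2],[0,0,0]],
    [[0,0,-2],[0,0,0]],
  ],
)

```text
time_s: 5.15
tcp_pos: [0.6663, -0.0398, 0.0353]
orientation: [[0.002, 0.11, 0.994], [0.004, 0.994, -0.11], [-1.0, 0.005, 0.001]]
contact_force: [-4.1, 2.7, 13.0]
width: 0.0444
```

Contact (13 N up). Release gently and rise.

Emit:
arm_command(
  rows=[
    [[0,0,0],[0,0,0]],
    [[0,0,0],[0,0,0]],
    [[0,0,0],[0,0,0]],
    [[0,0,0],[0,0,0]],
  ],
  grip=0.8,
)

```text
time_s: 5.48
tcp_pos: [0.6671, -0.0398, 0.0362]
orientation: [[0.004, 0.109, 0.994], [0.004, 0.994, -0.109], [-1.0, 0.004, 0.003]]
contact_force: [0.1, -0.4, -0.5]
width: 0.0684
```

Emit:
arm_command(
  rows=[
    [[0,0,15],[0,0,0]],
    [[0,0,25],[0,0,0]],
    [[0,0,30],[0,0,0]],
    [[0,0,30],[0,0,0]],
    [[-25,15,0],[0,0,0]],
    [[-35,30,0],[0,0,0]],
    [[-35,30,0],[0,0,0]],
    [[-35,30,0],[0,0,0]],
    [[-35,30,0],[0,0,0]],
    [[-35,25,0],[0,0,0]],
  ],
  grip=1,
)

```text
time_s: 6.32
tcp_pos: [0.4789, 0.1099, 0.1424]
orientation: [[0.019, 0.121, 0.993], [0.002, 0.993, -0.121], [-1.0, 0.005, 0.018]]
contact_force: [0.5, 1.2, 0.2]
width: 0.0854
```

Emit:
arm_command(
  rows=[
    [[-30,18,0],[0,0.1,0]],
    [[-30,18,-10],[0,0.1,0]],
    [[0,0,-20],[0,0.05,0]],
    [[0,0,-20],[0,0.02,0]],
    [[0,0,0],[0,0,0]],
  ],
)

```text
time_s: 6.73
tcp_pos: [0.408, 0.1521, 0.0941]
orientation: [[-0.004, 0.111, 0.994], [0.005, 0.994, -0.111], [-1.0, 0.005, -0.004]]
contact_force: [0.0, 0.8, -1.0]
width: 0.0849
```

Emit:
arm_command(
  rows=[
    [[9,-7,0],[0,0,0]],
    [[0,0,-20],[0,0.02,0]],
    [[0,0,-20],[0,0.02,0]],
    [[0,0,-20],[0,0.02,0]],
    [[0,0,-9],[0,0.02,0]],
    [[0,0,-2],[0,0.02,0]],
  ],
)

```text
time_s: 7.23
tcp_pos: [0.4287, 0.1427, 0.027]
orientation: [[0.002, 0.114, 0.994], [0.005, 0.993, -0.114], [-1.0, 0.006, 0.001]]
contact_force: [0.7, 0.3, -0.3]
width: 0.0855
```

Emit:
arm_command(
  rows=[
    [[-9,2,-1],[0,0.0,0]],
    [[-1,0,-1],[0,0.0,0]],
  ],
)

```text
time_s: 7.4
tcp_pos: [0.4204, 0.1441, 0.0259]
orientation: [[0.003, 0.116, 0.993], [0.005, 0.993, -0.116], [-1.0, 0.006, 0.002]]
contact_force: [-0.2, 0.1, -0.8]
width: 0.0853
```

Emit:
arm_command(
  rows=[
    [[-0.5,0.2,-0.7],[0,0.01,0]],
    [[-0.5,0.2,-0.7],[0,0.01,0]],
    [[-0.5,0.2,-0.7],[0,0.01,0]],
    [[-0.5,0.2,-0.7],[0,0.01,0]],
    [[-0.5,0.2,-0.7],[0,0.01,0]],
    [[-0.5,0.2,0],[0,0.01,0]],
  ],
  grip=0,
)

```text
time_s: 7.9
tcp_pos: [0.4195, 0.1454, 0.0265]
orientation: [[0.004, 0.115, 0.993], [0.005, 0.993, -0.115], [-1.0, 0.005, 0.003]]
contact_force: [0.0, 0.2, -0.8]
width: 0.0447
```

Emit:
arm_command(
  rows=[
    [[0,0,30],[0,0,0]],
    [[0,0,30],[0,0,0]],
    [[20,-8,20],[0,0,0]],
    [[35,-14,0],[0,0,0]],
    [[35,-14,0],[0,0,0]],
    [[35,-14,0],[0,0,0]],
    [[35,-14,0],[0,0,0]],
    [[35,-14,0],[0,0,0]],
    [[30,-12,0],[0,0,0]],
    [[15,-5,0],[0,0,0]],
  ],
)

```text
time_s: 8.73
tcp_pos: [0.66, 0.048, 0.1098]
orientation: [[-0.005, 0.107, 0.994], [0.006, 0.994, -0.107], [-1.0, 0.006, -0.006]]
contact_force: [0.6, 0.4, -1.6]
width: 0.0443
```

Emit:
arm_command(
  rows=[
    [[5,-6,-10],[0,0,0]],
    [[0,-2,-20],[0,0,0]],
    [[0,0,-20],[0,0,0]],
    [[0,0,-10],[0,0,0]],
    [[0,0,-5],[0,0,0]],
  ],
)

```text
time_s: 9.15
tcp_pos: [0.6675, 0.0374, 0.0398]
orientation: [[-0.003, 0.11, 0.994], [0.007, 0.994, -0.11], [-1.0, 0.006, -0.004]]
contact_force: [-0.4, -0.0, -1.6]
width: 0.0442
```

Emit:
arm_command(
  rows=[
    [[5,2,-2],[0,0,0]],
    [[0,0,-2],[0,0,0]],
    [[0,0,-2],[0,0,0]],
    [[0,0,-2],[0,0,0]],
  ],
)

```text
time_s: 9.48
tcp_pos: [0.6696, 0.0404, 0.0322]
orientation: [[-0.008, 0.108, 0.994], [0.006, 0.994, -0.108], [-1.0, 0.005, -0.009]]
contact_force: [-6.7, -1.2, 17.2]
width: 0.0442
```

Emit:
arm_command(
  rows=[
    [[0,0,0],[0,0,0]],
    [[0,0,0],[0,0,0]],
    [[0,0,0],[0,0,0]],
    [[0,0,0],[0,0,0]],
  ],
  grip=0.8,
)

```text
time_s: 9.82
tcp_pos: [0.6722, 0.0412, 0.0366]
orientation: [[-0.001, 0.107, 0.994], [0.006, 0.994, -0.107], [-1.0, 0.005, -0.002]]
contact_force: [0.6, 0.2, -0.3]
width: 0.0685
```

Emit:
arm_command(
  rows=[
    [[0,0,15],[0,0,0]],
    [[0,0,25],[0,0,0]],
    [[0,0,30],[0,0,0]],
    [[0,0,30],[0,0,0]],
    [[-25,20,0],[0,0,-1]],
    [[-30,28,0],[0,0,-1]],
    [[-30,28,0],[0,0,-1]],
    [[-30,28,0],[0,0,-1]],
    [[-30,28,0],[0,0,-1]],
    [[-30,28,0],[0,0,-1]],
  ],
)

```text
time_s: 10.65
tcp_pos: [0.5006, 0.1996, 0.1438]
orientation: [[0.017, 0.619, 0.785], [0.003, 0.786, -0.619], [-1.0, 0.013, 0.011]]
contact_force: [0.3, 0.9, -0.5]
width: 0.0683
```

Emit:
arm_command(
  rows=[
    [[-30,28,0],[0,0,-1]],
    [[-30,28,0],[0,0,-1]],
    [[-30,25,0],[0,0,-1]],
    [[-20,18,0],[0,0,-1]],
    [[0,0,0],[0,0,-1]],
    [[0,0,0],[0,0,-0.7]],
    [[0,0,0],[0,0,0]],
  ],
)

```text
time_s: 11.23
tcp_pos: [0.3931, 0.2791, 0.1467]
orientation: [[0.008, 0.899, 0.438], [0.026, 0.437, -0.899], [-1.0, 0.019, -0.02]]
contact_force: [-0.0, -0.3, 0.3]
width: 0.0683
```

Run:
```python
from h import *
s=cap("scene"); o=r.observe(); print(o["qpos"],o["tcp_pos"])
b=s["image"][150:330,270:470,::-1]; cv2.imwrite('pics/d3.png',cv2.resize(b,None,fx=3.3,fy=3.3,interpolation=cv2.INTER_CUBIC))
```

```text
[ 0.45217879  0.26704516 -0.51270022  0.77201003  0.02038402  3.14047593] [0.3931465  0.27967204 0.1468101 ]
```

View pics/d3.png

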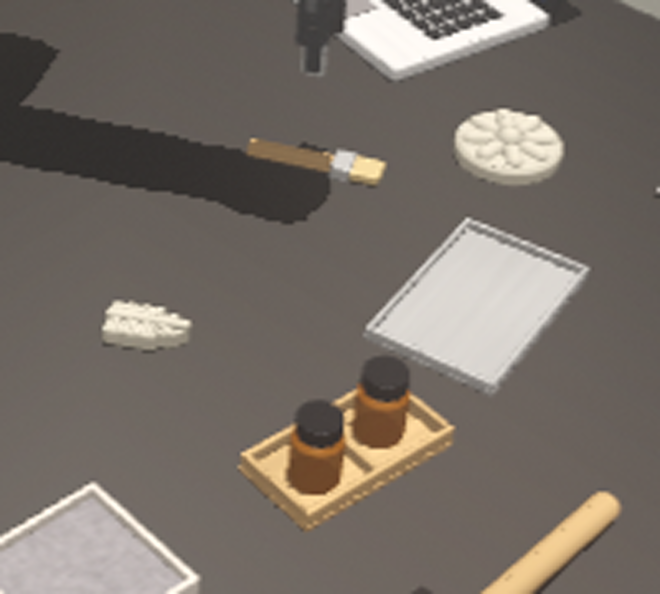

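Emit:
arm_command(
  rows=[
    [[0,0,0],[0,0,1]],
    [[0,0,0],[0,0,1]],
    [[0,0,0],[0,0,1]],
    [[0,0,0],[0,0,1]],
    [[0,0,0],[0,0,1]],
    [[0,0,0],[0,0,1]],
    [[0,0,0],[0,0,1]],
    [[0,0,0],[0,0,1]],
    [[0,0,0],[0,0,1]],
    [[0,0,0],[0,0,1]],
  ],
)

```text
time_s: 12.12
tcp_pos: [0.3965, 0.282, 0.1487]
orientation: [[-0.013, 0.201, 0.979], [0.029, 0.979, -0.201], [-1.0, 0.025, -0.019]]
contact_force: [0.4, -1.1, 0.3]
width: 0.0682
```

Emit:
arm_command(
  rows=[
    [[0,0,0],[0,0,1]],
    [[0,0,0],[0,0,1]],
    [[0,0,0],[0,0,1]],
    [[0,0,0],[0,0,1]],
    [[0,0,0],[0,0,1]],
    [[0,0,0],[0,0,1]],
    [[0,0,0],[0,0,1]],
    [[0,0,0],[0,0,1]],
    [[0,0,0],[0,0,1]],
    [[0,0,0],[0,0,1]],
  ],
)

```text
time_s: 12.95
tcp_pos: [0.4006, 0.2843, 0.15]
orientation: [[-0.028, -0.656, 0.755], [0.012, 0.755, 0.656], [-1.0, 0.027, -0.014]]
contact_force: [-0.4, 0.2, -0.8]
width: 0.0683
```

Emit:
arm_command(
  rows=[
    [[0,0,0],[0,0,1]],
    [[0,0,0],[0,0,1]],
    [[0,0,0],[0,0,1]],
    [[0,0,0],[0,0,1]],
    [[0,0,0],[0,0,1]],
    [[0,0,0],[0,0,1]],
    [[0,0,0],[0,0,1]],
    [[0,0,0],[0,0,1]],
    [[0,0,0],[0,0,1]],
    [[0,0,0],[0,0,1]],
  ],
)

```text
time_s: 13.78
tcp_pos: [0.4046, 0.2866, 0.1511]
orientation: [[-0.024, -0.998, -0.063], [-0.011, -0.062, 0.998], [-1.0, 0.025, -0.009]]
contact_force: [0.0, 0.8, 0.2]
width: 0.0684
```

Emit:
arm_command(
  rows=[
    [[-12,5,-10],[0.05,-0.1,1]],
    [[-12,5,-20],[0.05,-0.1,1]],
    [[0,0,-20],[0.03,-0.08,1]],
    [[0,0,-20],[0,0,1]],
    [[0,0,-15],[0,0,0.4]],
    [[0,0,-5],[0,0,0]],
    [[0,0,0],[0,0,0]],
  ],
  grip=0.7,
)

```text
time_s: 14.37
tcp_pos: [0.3838, 0.2998, 0.0603]
orientation: [[0.009, -0.892, -0.451], [0.007, -0.451, 0.892], [-1.0, -0.011, 0.002]]
contact_force: [-0.3, 0.2, 0.2]
width: 0.0595
```

Emit:
arm_command(
  rows=[
    [[-1,-1,-15],[0,0.05,0]],
    [[-1,0,-15],[0,0.02,-0.2]],
    [[-1,0,-12],[0,0.02,0]],
    [[-0.5,0,-7],[0,0.02,0]],
    [[0,0,-4],[0,0.02,0]],
  ],
)

```text
time_s: 14.78
tcp_pos: [0.3852, 0.3015, 0.01]
orientation: [[0.005, -0.903, -0.43], [0.011, -0.43, 0.903], [-1.0, -0.009, 0.008]]
contact_force: [-0.5, 0.5, 0.3]
width: 0.0597
```

Run:
```python
from h import *
s=cap("scene"); o=r.observe(); print(o["qpos"],o["tcp_pos"])
b=s["image"][130:250,290:430,::-1]; cv2.imwrite('pics/d4.png',cv2.resize(b,None,fx=4.5,fy=4.5,interpolation=cv2.INTER_CUBIC))
```

```text
[ 0.50841406  0.4865381  -0.62516121  0.45013705  0.00713845  0.06407019] [0.38507061 0.30132959 0.00959766]
```

View pics/d4.png

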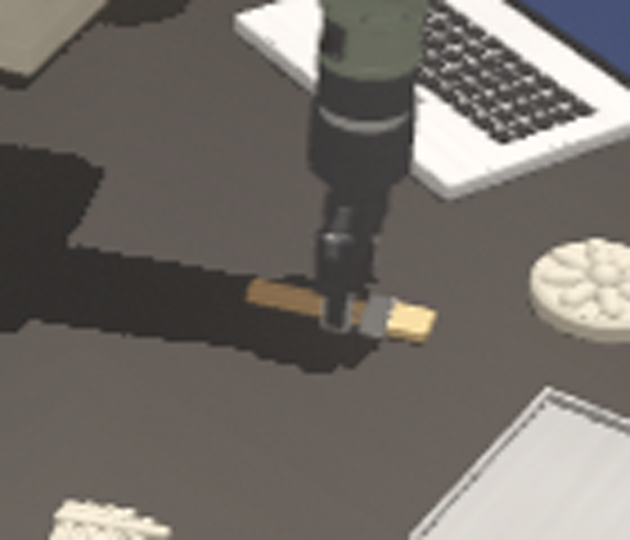

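Emit:
arm_command(
  rows=[
    [[-5,-3,-4],[0,0,0]],
    [[-1,0,-3],[0,0,0]],
    [[-0.5,0,-2],[0,0,0]],
  ],
)

```text
time_s: 15.08
tcp_pos: [0.3799, 0.2989, 0.0018]
orientation: [[0.007, -0.903, -0.429], [0.012, -0.429, 0.903], [-1.0, -0.012, 0.008]]
contact_force: [-0.3, 0.4, 0.9]
width: 0.0599
```

Emit:
arm_command(
  rows=[
    [[-0.5,-0.3,-0.5],[0,0.01,0]],
    [[-0.5,-0.3,-0.5],[0,0.01,0]],
    [[-0.5,-0.3,-0.5],[0,0.01,0]],
    [[-0.5,-0.3,-0.3],[0,0.01,0]],
    [[-0.5,-0.3,-0.3],[0,0.01,0]],
    [[0,0,0],[0,0.01,0]],
    [[0,0,0],[0,0.01,0]],
  ],
  grip=0,
)

```text
time_s: 15.67
tcp_pos: [0.3781, 0.298, 0.0009]
orientation: [[0.003, -0.903, -0.429], [0.014, -0.429, 0.903], [-1.0, -0.009, 0.011]]
contact_force: [-0.1, -0.4, -0.4]
width: 0.015
```

Emit:
arm_command(
  rows=[
    [[0,0,20],[0,0,0]],
    [[0,0,30],[0,0,0]],
    [[0,0,30],[0,0,0]],
    [[25,-5,10],[0,0,1]],
    [[25,-5,0],[0,0,1]],
    [[25,-5,0],[0,0,1]],
    [[25,-5,0],[0,0,1]],
    [[25,-5,0],[0,0,1]],
    [[25,-5,0],[0,0,1]],
    [[25,-5,0],[0,0,1]],
  ],
)

```text
time_s: 16.5
tcp_pos: [0.5504, 0.2598, 0.0944]
orientation: [[-0.011, -0.463, -0.886], [0.003, -0.886, 0.463], [-1.0, 0.002, 0.011]]
contact_force: [0.1, 0.4, -1.0]
width: 0.0149
```

Emit:
arm_command(
  rows=[
    [[25,-5,0],[0,0,1]],
    [[25,-5,0],[0,0,1]],
    [[25,-5,0],[0,0,1]],
    [[20,-5,0],[0,0,1]],
    [[0,0,0],[0,0,1]],
    [[0,0,0],[0,0,1]],
    [[0,0,0],[0,0,1]],
    [[0,0,0],[0,0,0.7]],
    [[0,0,0],[0,0,0]],
  ],
)

```text
time_s: 17.25
tcp_pos: [0.6543, 0.2339, 0.0889]
orientation: [[-0.014, 0.219, -0.976], [-0.007, -0.976, -0.219], [-1.0, 0.004, 0.015]]
contact_force: [-0.5, 0.2, 0.0]
width: 0.0149
```

Emit:
arm_command(
  rows=[
    [[0,8,-15],[0.08,-0.16,-0.68]],
    [[0,0,-20],[0,0,0]],
    [[0,0,-15],[0,0,0]],
    [[0,0,-10],[0,0,0]],
    [[0,0,-5],[0,0,0]],
    [[0,0,0],[0,0,0]],
  ],
)

```text
time_s: 17.75
tcp_pos: [0.6537, 0.2419, 0.0209]
orientation: [[-0.0, 0.149, -0.989], [0.0, -0.989, -0.149], [-1.0, -0.0, 0.0]]
contact_force: [-0.3, 0.6, -0.9]
width: 0.0148
```

Run:
```python
from h import *
s=cap("scene"); o=r.observe(); print(o["qpos"],o["tcp_pos"])
b=s["image"][150:290,340:500,::-1]; cv2.imwrite('pics/d5.png',cv2.resize(b,None,fx=4.2,fy=4.2,interpolation=cv2.INTER_CUBIC))
```

```text
[ 2.48520240e-01  7.73627425e-01  2.37460552e-03  7.99535690e-01
  4.15621759e-04 -1.47211858e+00] [0.65382764 0.24198244 0.02142431]
```

View pics/d5.png

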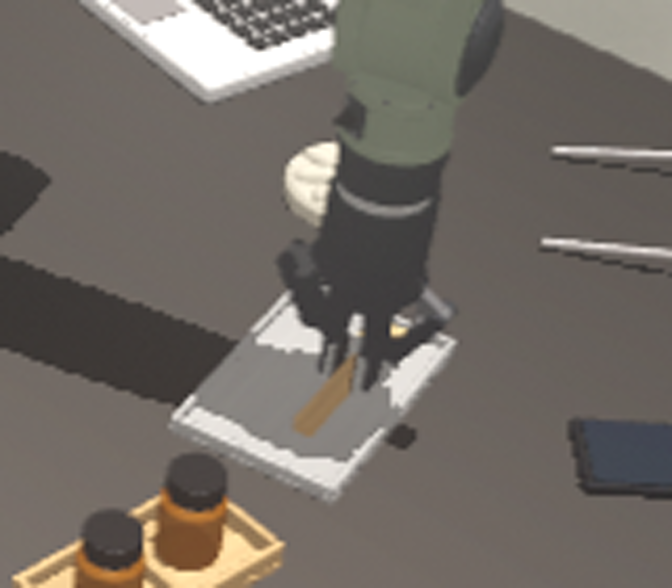

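Emit:
arm_command(
  rows=[
    [[0,0,-6],[0,0,0]],
    [[0,0,-4],[0,0,0]],
    [[0,0,-3],[0,0,0]],
    [[0,0,-2],[0,0,0]],
  ],
)

```text
time_s: 18.13
tcp_pos: [0.6562, 0.2424, 0.0083]
orientation: [[0.005, 0.148, -0.989], [0.002, -0.989, -0.148], [-1.0, -0.001, -0.005]]
contact_force: [0.1, -0.2, -0.9]
width: 0.0148
```

Emit:
arm_command(
  rows=[
    [[0,0,-2.5],[0,0,0]],
    [[0,0,-1.5],[0,0,0]],
  ],
)

```text
time_s: 18.3
tcp_pos: [0.6567, 0.2424, 0.0058]
orientation: [[0.006, 0.148, -0.989], [0.002, -0.989, -0.148], [-1.0, -0.001, -0.006]]
contact_force: [-6.1, -2.9, 16.3]
width: 0.0148
```

Emit:
arm_command(
  rows=[
    [[0,0,0],[0,0,0]],
    [[0,0,0],[0,0,0]],
    [[0,0,0],[0,0,0]],
  ],
  grip=0.35,
)

```text
time_s: 18.55
tcp_pos: [0.6575, 0.2426, 0.0071]
orientation: [[0.008, 0.148, -0.989], [0.002, -0.989, -0.148], [-1.0, -0.001, -0.008]]
contact_force: [0.3, -0.3, 0.1]
width: 0.0303
```

Emit:
arm_command(
  rows=[
    [[0,0,10],[0,0,0]],
    [[0,0,25],[0,0,0]],
    [[0,0,35],[0,0,0]],
    [[0,0,40],[0,0,0]],
    [[0,0,25],[0,0,0]],
    [[-20,-38,0],[0,0,-1]],
    [[-20,-38,0],[0,0,-1]],
    [[-20,-38,0],[0,0,-1]],
    [[-20,-38,0],[0,0,-1]],
    [[-20,-38,0],[0,0,-1]],
  ],
)

```text
time_s: 19.38
tcp_pos: [0.5611, 0.0584, 0.1547]
orientation: [[0.024, -0.29, -0.957], [0.0, -0.957, 0.29], [-1.0, -0.007, -0.022]]
contact_force: [0.1, -0.7, 0.6]
width: 0.03
```

Emit:
arm_command(
  rows=[
    [[-20,-40,0],[0,0,-1]],
    [[-20,-40,0],[0,0,-1]],
    [[-20,-40,0],[0,0,-1]],
    [[-20,-40,0],[0,0,-1]],
    [[-20,-40,0],[0,0,-1]],
    [[-20,-40,0],[0,0,-1]],
    [[-20,-40,0],[0,0,-1]],
    [[-20,-40,0],[0,0,-1]],
    [[0,0,0],[0,0,-1]],
    [[0,0,0],[0,0,-1]],
  ],
  grip=0.7,
)

```text
time_s: 20.22
tcp_pos: [0.4077, -0.2482, 0.1641]
orientation: [[0.023, -0.94, -0.341], [-0.034, -0.342, 0.939], [-0.999, -0.01, -0.04]]
contact_force: [0.3, 0.7, -0.4]
width: 0.0599
```

Emit:
arm_command(
  rows=[
    [[-12,-35,-15],[0.2,0.13,-1]],
    [[-12,-35,-25],[0.2,0.13,-1]],
    [[0,0,-25],[0,0,-0.7]],
    [[0,0,-25],[0,0,0]],
    [[0,0,-15],[0,0,0]],
    [[0,0,0],[0,0,0]],
  ],
)

```text
time_s: 20.72
tcp_pos: [0.385, -0.3282, 0.0631]
orientation: [[0.008, -0.996, -0.093], [-0.013, -0.093, 0.996], [-1.0, -0.006, -0.014]]
contact_force: [0.0, 0.6, 0.9]
width: 0.06
```

Emit:
arm_command(
  rows=[
    [[-1,9,-15],[0.1,0.1,-0.2]],
    [[-1,0,-15],[0,0.02,0]],
    [[-1,0,-10],[0,0.02,0]],
    [[-1,0,-7],[0,0.02,0]],
    [[-0.5,0,-4],[0,0.02,0]],
  ],
)

```text
time_s: 21.13
tcp_pos: [0.383, -0.3216, 0.0155]
orientation: [[-0.004, -0.997, -0.075], [-0.009, -0.075, 0.997], [-1.0, 0.005, -0.009]]
contact_force: [-0.7, -0.5, 0.2]
width: 0.0596
```

Run:
```python
from h import *
s=cap("scene"); o=r.observe(); print(o["qpos"],o["tcp_pos"])
b=s["image"][215:335,160:320,::-1]; cv2.imwrite('pics/d6.png',cv2.resize(b,None,fx=4.2,fy=4.2,interpolation=cv2.INTER_CUBIC))
```

```text
[-0.84050445  0.49532151 -0.58500861  0.48691093 -0.00916291 -0.91561698] [ 0.38287411 -0.3214202   0.01511456]
```

View pics/d6.png

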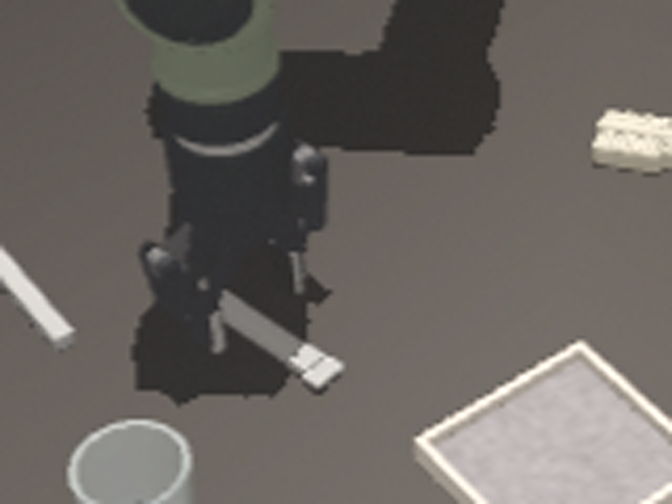

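Emit:
arm_command(
  rows=[
    [[-0.5,2,-6],[0,0,0]],
    [[-0.5,0,-5],[0,0,0]],
    [[-0.5,0,-3],[0,0,0]],
    [[-0.5,0,-1],[0,0,0]],
  ],
)

```text
time_s: 21.52
tcp_pos: [0.3822, -0.3205, 0.0008]
orientation: [[-0.002, -0.997, -0.076], [-0.011, -0.076, 0.997], [-1.0, 0.003, -0.011]]
contact_force: [0.8, 0.9, -0.2]
width: 0.0599
```

Emit:
arm_command(
  rows=[
    [[-0.5,0.3,-0.5],[0,0.01,0]],
    [[-0.5,0.3,-0.5],[0,0.01,0]],
    [[-0.5,0.3,-0.5],[0,0.01,0]],
    [[-0.5,0.3,-0.3],[0,0.01,0]],
    [[-0.5,0.3,-0.3],[0,0.01,0]],
    [[0,0,0],[0,0.01,0]],
    [[0,0,0],[0,0.01,0]],
  ],
  grip=0,
  force=60,
)

```text
time_s: 22.1
tcp_pos: [0.3805, -0.3161, 0.001]
orientation: [[-0.004, -0.997, -0.077], [-0.006, -0.077, 0.997], [-1.0, 0.005, -0.006]]
contact_force: [0.4, -0.2, -2.2]
width: 0.0123
```

Emit:
arm_command(
  rows=[
    [[0,0,20],[0,0,0]],
    [[0,0,35],[0,0,0]],
    [[0,0,40],[0,0,0]],
    [[0,0,35],[0,0,0]],
    [[0,20,15],[0,0,1]],
    [[10,38,0],[0,0,1]],
    [[10,38,0],[0,0,1]],
    [[10,38,0],[0,0,1]],
    [[10,38,0],[0,0,1]],
    [[15,38,0],[0,0,1]],
  ],
)

```text
time_s: 22.93
tcp_pos: [0.4331, -0.1054, 0.1514]
orientation: [[-0.002, -0.822, -0.57], [-0.013, -0.57, 0.822], [-1.0, 0.009, -0.009]]
contact_force: [0.9, -0.0, -1.9]
width: 0.0123
```

Emit:
arm_command(
  rows=[
    [[15,38,0],[0,0,1]],
    [[15,38,0],[0,0,1]],
    [[15,38,0],[0,0,1]],
    [[15,38,0],[0,0,1]],
    [[15,35,0],[0,0,1]],
    [[15,35,0],[0,0,1]],
    [[15,30,0],[0,0,1]],
    [[10,20,0],[0,0,1]],
    [[5,0,0],[0,0,1]],
    [[0,0,0],[0,0,1]],
  ],
)

```text
time_s: 23.77
tcp_pos: [0.5543, 0.1871, 0.1483]
orientation: [[0.008, -0.036, -0.999], [-0.009, -0.999, 0.036], [-1.0, 0.009, -0.008]]
contact_force: [0.5, -1.1, -1.5]
width: 0.0123
```

Emit:
arm_command(
  rows=[
    [[20,18,0],[0,0,1]],
    [[20,18,-10],[0,0,1]],
    [[10,12,-20],[0,0,0.2]],
    [[0,0,-30],[0,0,0]],
    [[0,0,-25],[0,0,0]],
    [[0,0,-15],[0,0,0]],
    [[0,0,0],[0,0,0]],
  ],
)

```text
time_s: 24.35
tcp_pos: [0.6049, 0.2389, 0.041]
orientation: [[0.007, 0.171, -0.985], [-0.01, -0.985, -0.171], [-1.0, 0.011, -0.006]]
contact_force: [0.2, -1.4, -2.3]
width: 0.0123
```

Jaw 189.8°. Correct small tilt and lower.

Emit:
arm_command(
  rows=[
    [[-1,-3,-10],[0.12,0.1,0]],
    [[0,0,-10],[0,0.02,0]],
    [[0,0,-7],[0,0.02,0]],
    [[0,0,-3],[0,0.01,0]],
    [[0,0,-2],[0,0.01,0]],
  ],
)

```text
time_s: 24.77
tcp_pos: [0.6043, 0.2349, 0.0074]
orientation: [[-0.008, 0.17, -0.985], [0.001, -0.985, -0.17], [-1.0, -0.003, 0.008]]
contact_force: [0.5, 0.2, -1.8]
width: 0.0125
```

Emit:
arm_command(
  rows=[
    [[0,0,-1.5],[0,-0.05,0]],
    [[0,0,-1.5],[0,0,0]],
  ],
)

```text
time_s: 24.93
tcp_pos: [0.6049, 0.2349, 0.0056]
orientation: [[-0.002, 0.17, -0.985], [0.002, -0.985, -0.17], [-1.0, -0.002, 0.002]]
contact_force: [-6.1, -0.7, 15.0]
width: 0.0122
```

Emit:
arm_command(
  rows=[
    [[0,0,0],[0,0,0]],
    [[0,0,0],[0,0,0]],
    [[0,0,0],[0,0,0]],
  ],
  grip=0.35,
)

```text
time_s: 25.18
tcp_pos: [0.6067, 0.2355, 0.0082]
orientation: [[0.002, 0.17, -0.985], [0.003, -0.985, -0.17], [-1.0, -0.002, -0.003]]
contact_force: [-0.4, -0.0, -0.5]
width: 0.03
```

Emit:
arm_command(
  rows=[
    [[0,0,10],[0,0,0]],
    [[0,0,25],[0,0,0]],
    [[0,0,35],[0,0,0]],
    [[0,0,40],[0,0,0]],
    [[-20,0,25],[0,0,-1]],
    [[-20,0,0],[0,0,-1]],
    [[-25,0,0],[0,0,-1]],
    [[-25,0,0],[0,0,-1]],
    [[-25,0,0],[0,0,-1]],
    [[-25,0,0],[0,0,-1]],
  ],
)

```text
time_s: 26.02
tcp_pos: [0.4697, 0.2359, 0.1595]
orientation: [[0.022, -0.37, -0.929], [0.005, -0.929, 0.371], [-1.0, -0.013, -0.019]]
contact_force: [-0.3, 0.2, 0.2]
width: 0.0297
```

Run:
```python
from h import *
t=cap("top"); s=cap("scene")
print(r.observe()["tcp_pos"])
a=t["image"][125:295,145:435,::-1]; cv2.imwrite('pics/e1.png',cv2.resize(a,None,fx=2.7,fy=2.7,interpolation=cv2.INTER_CUBIC))
for n,c in(("top",t),("scene",s)):
    hsv=cv2.cvtColor(c["image"],cv2.COLOR_RGB2HSV); g=(hsv[...,2]>110).astype(np.uint8)
    for k in cv2.findContours(g,cv2.RETR_EXTERNAL,cv2.CHAIN_APPROX_NONE)[0]:
        if 150<cv2.contourArea(k)<700:
            P=np.array([ray(c,u,v,.018)[:2] for u,v in k[:,0]],np.float32)
            (x,y),(w,h),an=cv2.minAreaRect(P*1000)
            if 380<x<520 and abs(y)<80: print(n,x,y,w,h,an)
```

```text
[0.4663539  0.23579145 0.15913481]
top 442.5966796875 -7.741485595703125 83.98127746582031 49.86963653564453 31.180233001708984
```

View pics/e1.png

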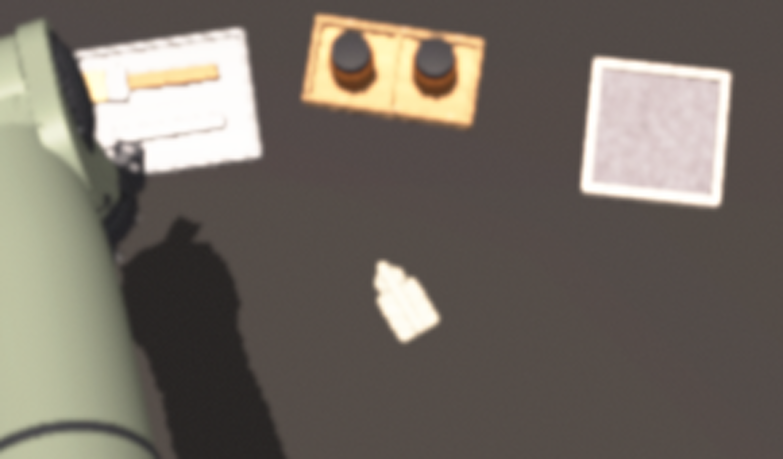

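Emit:
arm_command(
  rows=[
    [[-2,-33,0],[0,0.05,-1]],
    [[-3,-33,0],[0,0.05,-1]],
    [[-4,-33,0],[0,0.05,-1]],
    [[-4,-33,0],[0,0.05,-1]],
    [[-4,-33,0],[0,0.05,-1]],
    [[-4,-33,0],[0,0,-1]],
    [[-4,-33,-10],[0,0,-1]],
    [[-2,-15,-20],[0,0,-0.2]],
    [[0,0,-20],[0,0,0]],
    [[0,0,0],[0,0,0]],
  ],
  grip=1,
  force=40,
)

```text
time_s: 26.95
tcp_pos: [0.4496, -0.0213, 0.12]
orientation: [[0.026, -0.852, -0.523], [-0.007, -0.523, 0.852], [-1.0, -0.019, -0.02]]
contact_force: [-0.4, 0.1, -0.6]
width: 0.0855
```

Emit:
arm_command(
  rows=[
    [[-10,9,-10],[0.05,0.3,0]],
    [[-1,0,-25],[0,0.02,0]],
    [[-1,0,-25],[0,0.02,0]],
    [[-1,0,-20],[0,0.02,0]],
    [[-1,0,-10],[0,0.02,0]],
    [[0,0,0],[0,0.02,0]],
  ],
)

```text
time_s: 27.45
tcp_pos: [0.4393, -0.0087, 0.0314]
orientation: [[-0.006, -0.849, -0.529], [-0.002, -0.529, 0.849], [-1.0, 0.006, 0.002]]
contact_force: [-1.0, 0.8, -0.1]
width: 0.0856
```

Run:
```python
from h import *
s=cap("scene"); o=r.observe(); print(o["tcp_pos"])
b=s["image"][185:295,240:380,::-1]; cv2.imwrite('pics/d7.png',cv2.resize(b,None,fx=4.5,fy=4.5,interpolation=cv2.INTER_CUBIC))
```

```text
[ 0.43984404 -0.00869393  0.03216016]
```

View pics/d7.png

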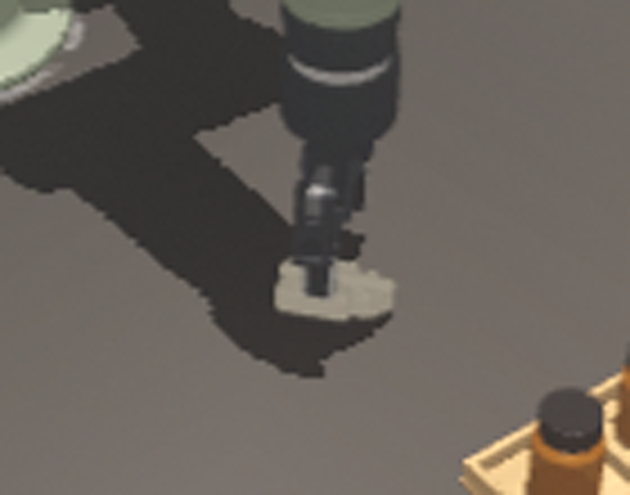

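Emit:
arm_command(
  rows=[
    [[-1,-2,-12],[0,0,0]],
    [[-0.5,0,-10],[0,0.0,0]],
    [[-0.5,0,-5],[0,0,0]],
    [[-0.5,0,-2],[0,0,0]],
  ],
)

```text
time_s: 27.83
tcp_pos: [0.4414, -0.0089, 0.0057]
orientation: [[-0.0, -0.846, -0.533], [-0.002, -0.533, 0.846], [-1.0, 0.001, -0.002]]
contact_force: [0.1, 0.0, 0.4]
width: 0.0851
```

Emit:
arm_command(
  rows=[
    [[-0.5,0.0,-0.5],[0,0.01,0]],
    [[-0.5,0,-0.5],[0,0.01,0]],
    [[-0.5,0,-0.5],[0,0.01,0]],
    [[-0.5,0,-0.5],[0,0.01,0]],
    [[-0.5,0,-0.5],[0,0.01,0]],
    [[0,0,0],[0,0.01,0]],
    [[0,0,0],[0,0.01,0]],
  ],
  grip=0,
)

```text
time_s: 28.42
tcp_pos: [0.4405, -0.0086, 0.0054]
orientation: [[-0.003, -0.846, -0.534], [-0.002, -0.534, 0.846], [-1.0, 0.004, -0.0]]
contact_force: [-0.5, 0.0, -1.5]
width: 0.041
```

Emit:
arm_command(
  rows=[
    [[0,0,20],[0,0,0]],
    [[0,0,35],[0,0,0]],
    [[0,-20,35],[0,0,0]],
    [[18,-30,0],[0,0,-1]],
    [[25,-32,0],[0,0,-1]],
    [[25,-32,0],[0,0,-1]],
    [[25,-32,0],[0,0,-1]],
    [[25,-32,0],[0,0,-1]],
    [[25,-32,0],[0,0,-1]],
    [[15,-20,0],[0,0,-1]],
  ],
)

```text
time_s: 29.25
tcp_pos: [0.594, -0.2431, 0.0998]
orientation: [[-0.008, -0.998, 0.068], [0.008, 0.068, 0.998], [-1.0, 0.009, 0.008]]
contact_force: [0.2, 0.9, -0.6]
width: 0.0411
```

Emit:
arm_command(
  rows=[
    [[10,-9,-10],[-0.08,-0.1,0]],
    [[0,0,-20],[0,0,0]],
    [[0,0,-20],[0,0,0]],
    [[0,0,-15],[0,0,0]],
    [[0,0,-5],[0,0,0]],
    [[0,0,0],[0,0,0]],
  ],
)

```text
time_s: 29.75
tcp_pos: [0.6077, -0.2618, 0.0251]
orientation: [[0.004, -0.997, 0.08], [-0.003, 0.08, 0.997], [-1.0, -0.004, -0.002]]
contact_force: [0.3, 0.7, 0.3]
width: 0.0411
```

Emit:
arm_command(
  rows=[
    [[0,4,-3],[0,0,0]],
    [[0,0,-3],[0,0,0]],
    [[0,0,-2],[0,0,0]],
    [[0,0,-2],[0,0,0]],
  ],
)

```text
time_s: 30.08
tcp_pos: [0.6082, -0.2572, 0.0165]
orientation: [[0.005, -0.997, 0.079], [-0.003, 0.079, 0.997], [-1.0, -0.005, -0.003]]
contact_force: [0.0, 0.7, -0.2]
width: 0.0408
```

Emit:
arm_command(
  rows=[
    [[0,0,-2],[0,0,0]],
    [[0,0,-1.5],[0,0,0]],
  ],
)

```text
time_s: 30.25
tcp_pos: [0.6087, -0.2572, 0.0151]
orientation: [[0.006, -0.997, 0.079], [-0.004, 0.079, 0.997], [-1.0, -0.006, -0.004]]
contact_force: [-5.7, 2.5, 15.3]
width: 0.0406
```

Contact at the expected height; release partway, rise, and move clear for a check.

Emit:
arm_command(
  rows=[
    [[0,0,0],[0,0,0]],
    [[0,0,0],[0,0,0]],
    [[0,0,0],[0,0,0]],
  ],
  grip=0.7,
)

```text
time_s: 30.5
tcp_pos: [0.61, -0.2577, 0.0172]
orientation: [[0.009, -0.997, 0.078], [-0.006, 0.078, 0.997], [-1.0, -0.009, -0.005]]
contact_force: [0.3, 0.2, 0.4]
width: 0.0599
```

Emit:
arm_command(
  rows=[
    [[0,0,10],[0,0,0]],
    [[0,0,25],[0,0,0]],
    [[0,0,35],[0,0,0]],
    [[0,0,40],[0,0,0]],
    [[0,0,40],[0,0,0]],
    [[-35,0,25],[0,0,0]],
    [[-40,0,0],[0,0,0]],
    [[-40,0,0],[0,0,0]],
    [[-40,0,0],[0,0,0]],
    [[-35,0,0],[0,0,0]],
  ],
)

```text
time_s: 31.33
tcp_pos: [0.4229, -0.2582, 0.2045]
orientation: [[0.021, -0.997, 0.071], [-0.015, 0.071, 0.997], [-1.0, -0.022, -0.013]]
contact_force: [-0.6, -0.0, 0.7]
width: 0.0598
```

Emit:
arm_command(
  rows=[
    [[-20,0,0],[0,0,0]],
    [[0,0,0],[0,0,0]],
    [[0,0,0],[0,0,0]],
  ],
)

```text
time_s: 31.58
tcp_pos: [0.3959, -0.2572, 0.2077]
orientation: [[0.021, -0.997, 0.077], [-0.017, 0.076, 0.997], [-1.0, -0.022, -0.015]]
contact_force: [0.3, -0.6, 0.9]
width: 0.0602
```

Run:
```python
from h import *
t=cap("top"); s=cap("scene")
cv2.imwrite('pics/f1.png',cv2.resize(t["image"][90:290,80:510,::-1],None,fx=1.85,fy=1.85,interpolation=cv2.INTER_CUBIC))
cv2.imwrite('pics/f2.png',cv2.resize(s["image"][160:370,150:470,::-1],None,fx=2.5,fy=2.5,interpolation=cv2.INTER_CUBIC))
o=r.observe(); print(o["time_s"],o["contact_force"])
```

```text
31.6833 [ 0.05216057 -0.13779649  0.82156894]
```

View pics/f1.png

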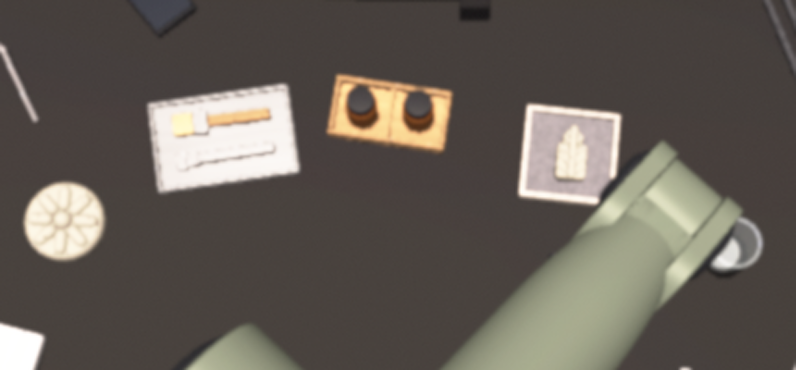

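View pics/f2.png

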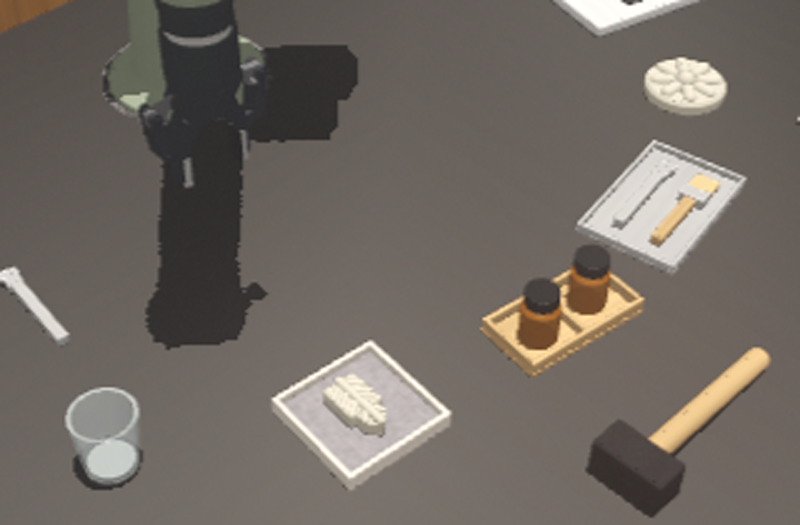

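Both views show everything placed: the jars upright in their bays, the brush and chisel parallel in the steel tray, and the leaf flat with its relief up on the foam. The rosette and glass haven't moved.

```bash
python3 -c "
from h import *
print(r.hand_in())"
```

```text
the job is handed in; nothing more can be done
None
```

The job is done and handed in at about 32 s of robot time, in the order asked:
- **Jars:** one upright in each bay of the wooden rack.
- **Brush and chisel:** flat in the steel tray, along its length, about 50 mm apart. The chisel I took was the one farthest to the robot's left.
- **Plaster leaf:** flat, relief up, in the middle of the foam-lined tray.

I lowered each thing until it touched down, with contact forces of 13–17 N at the wrist, before letting go.

The last pictures from both cameras, taken with the gripper clear, show everything as asked and the rosette and glass where they were. The contact force read about 0 N.

**Problems along the way:**
- **Joint 6:** on the way to the brush it came right up to its 3.14 rad limit, with 3.1405 measured. I turned the gripper half a turn the other way before gripping. I can't tell from here whether the judge counts that reading as past the range.
- **Arm drift:** the arm moved by up to about 1 mm per row while holding still. I corrected for this as I went.
- **Camera positions:** the two cameras disagreed by up to about 7 mm on where things were. All the grasps and placings still worked first time.

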